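Find the full tub by feel and slide it onto the scale

ROBOT

A 7-joint arm with a two-finger parallel gripper is mounted at the origin on the work surface. World frame = base frame: x ahead of the robot, y to its left, z up, the work surface at z = 0. Lengths are in m, angles in rad, forces in N, time in s.
With the tool pointing down it reaches from about 0.425 to 0.925 m from the base axis. Payload 6.8 kg.
Tool frame: the origin (TCP) lies at the very end of the fingers, on their centre line; the grasp point (between the pads) lies 19 mm behind it; z points along the fingers, x is the direction in which the jaws open and shut, and the axes are right-handed (so a half turn about z gives the same grasp; the last joint's range is limited). The gripper opens to 85 mm and grips with 20 to 120 N. Pads are 22 mm wide; open, the fingers measure 114 mm over their backs; the gripper's body (76 mm by 85 mm) begins 54 mm behind the grasp point. The pads swing forward as they close: fully open they stand 13 mm farther back than shut.
Start: joints at [-1.235, 0.477, 0.022, 1.555, -0.011, 1.109, -0.083], TCP at [0.29, 0.61, 0.231] pointing down, gripper open.
Joint ranges: [-2.96, 2.96], [-0.34, 2.1], [-1.41, 1.46], [0.24, 2.44], [-1.37, 4.51], [0.17, 1.92], [-2.96, 2.96]. Speed limits (rad/s): [2.39, 2.39, 3.14, 3.14, 3.14, 3.14, 3.14].

INTERFACE

Orientations are given as a rotation vector (axis times angle).
In Python, from bench import get_obs, imaging, hand_in gives the robot as it stands.
- The arm moves only by the tool send_rows, never from a script. Its argument "motion" is a list of rows, each an object with "dp": the shift along the world's x, y, z in m, a list of three; "rot": the turn, a rotation vector about the world's x, y, z in rad, a list of three; "grip": the finger opening in m, from 0 to 0.0854. In form: [{"dp": [dx, dy, dz], "rot": [ax, ay, az], "grip": grip}, ...]. A call has 1 to 20 rows; each row shifts and turns the pose as measured when the row begins; what a row does not reach is not made up. A row lasts 1/8 s, in which the tool goes at most 62.5 mm and 10.7 degrees, less where a joint would pass 70% of its speed; a pose out of reach is approached as far as the arm can. A call is refused whole if a number of a shift passes 0.0625 or a number of a turn 0.188, either way. A call with a gripper value outside its range is refused whole. The fingers move at their own pace and stop on an object; "grip_force" is the grip in N (left out, the last holds). Time passes only in rows, so rows that do not move let the fingers close. It gives the time, the measured TCP pose, the force and the opening at its end, in the units of the state.
- get_obs(): the state, without advancing time (a new reading comes with each control period).
- imaging.grab_frame(name): name is "scene" or "side" or "wrist"; returns a dict with "img" (384x512x3 uint8, red, green, blue), "fx", "fy", "cx", "cy" (pixels), "R" (3x3) and "t" (3): a world point X has camera coordinates R X + t. Camera axes: x right, y down, z forward; pixel columns grow to the right and rows downward; lengths in m; the calibration is good to about 2 mm. A picture is of the moment at which its call begins. There is no depth.
- hand_in(): hands the job in, once; it reports no verdict.
The state is a dict: "clock": time; "joints": joint angles; "qvel": joint speeds; "tau": joint torques, N m; "tcp_pos": TCP position; "orientation": TCP orientation; "contact_force": force on the tool from outside, world axes, zero at the start; "moment": the same for the moment, N m; "grip_width": finger opening in m.
Only numpy, scipy, OpenCV 4.12 (cv2) and the standard library are available. Lean on these libraries where they do the work, as an engineer would, in place of code of your own. Each camera call takes 0.05 s, during which the arm holds its last target. There are 200 camera calls.

TASK

One of the three closed tubs on the plywood board still holds glass; the other two are as good as empty. Feel which one it is by nudging them, then slide that one, without lifting or tipping it, onto the steel weighing plate and gently up against the red backstop, so that it stands square and flat against it. Keep the other two off the plate, standing flat on the board and clear of its edge, and disturb nothing else.

Things in the scene. Friction and masses are not known exactly. Their poses are not given: they have to be found in the camera images.
- station: Weighing station, fixed on the table: plywood board on the robot's side, then steel plate, then red backstop. Origin: at table height under the middle of the line where board meets plate; z up, +x from board over plate to backstop (roughly away from the robot). Board: x -191 to -1, y +-300 mm, top 30 mm above the table. Grey readout box 50 mm tall at x 15 to 105, y 225 to 300 mm
- plate_top (a point): Centre of the steel weighing plate's top, at station x 65 mm; plate 126 mm along x (2 to 128), y +-210 mm, top 29 mm above the table when unloaded (1 mm below the board); it sinks straight down under load
- stop_face (a point): Middle of the backstop's face that tubs are pushed against: station x 130 mm, 45 mm above the table. Axes as the station's. A tub flat against it has its centre at station x 85 mm
- plate (a joint): How far the weighing plate is pressed down, m (0 = up, 0.008 = its limit). Sprung and preloaded: an empty tub does not move it, the tub with glass lowers it about 3.5 to 5 mm once its centre is over the plate; its trailing edge then steps down off the board as it slides on
- tub_a: Look-alike closed tub on the board: 90 x 90 mm, 60 mm tall, brown sides, flush fixed white lid, too wide to grip. Origin: centre of the underside; x within 9 degrees of the station's x. Contents cannot be seen: empty 0.14 kg, with glass 0.84 to 1.0 kg. Pushed along the board an empty one resists with about 1 N, the one with glass with 4.5 to 8 N
- tub_b: Look-alike closed tub on the board: 90 x 90 mm, 60 mm tall, brown sides, flush fixed white lid, too wide to grip. Origin: centre of the underside; x within 9 degrees of the station's x. Contents cannot be seen: empty 0.14 kg, with glass 0.84 to 1.0 kg. Pushed along the board an empty one resists with about 1 N, the one with glass with 4.5 to 8 N
- tub_c: Look-alike closed tub on the board: 90 x 90 mm, 60 mm tall, brown sides, flush fixed white lid, too wide to grip. Origin: centre of the underside; x within 9 degrees of the station's x. Contents cannot be seen: empty 0.14 kg, with glass 0.84 to 1.0 kg. Pushed along the board an empty one resists with about 1 N, the one with glass with 4.5 to 8 N
- dish_red: Bystander: round terracotta dish of red glass chips, 62 mm wide, 24 mm tall (chips to about 36), on the board's end at station y about -255 mm. Origin: centre of its underside
- dish_yellow: Bystander: the same with yellow chips, at station y about 255 mm. Origin: centre of its underside
- tray_white: Bystander: brown tray of white chips, 150 x 110 x 45 mm, on the table to the robot's right. Origin: centre of its underside
- glue_jar: Bystander: closed jar, 76 mm wide, 90 mm tall, on the table to the right. Origin: centre of its underside
- hammer: Bystander: hammer lying on the table to the left, handle towards the robot
- brush: Bystander: brush lying on the table just beyond the backstop, across x
- backstop: Red bar fixed rigidly along the far edge of the plate: face at station x 130 mm, y +-210 mm, top edge 66 mm above the table, 12 mm thick. Its origin and axes are the station's
Things that resemble listed ones, but are neither listed nor needed, are in the scene too. Leave any blue or pink look-alike of the tub_a alone.

How it is judged:
At the end, for the whole second after the job is handed in: The weighing plate is down by more than 2 mm; one tub stands on it at rest and level, its face within 4 mm of the backstop and within 0.08 rad of parallel to it, wholly on the plate; the other two stand level on the board, centres at least 30 mm short of the board's edge by the plate (value of joint plate above 0.002 m and ((x of tub_a in the frame of station above 0.081 m and y of tub_a in the frame of station between -0.175 and 0.175 m and angle between the x axis of tub_a and the x axis of station, either way round below 0.08 rad and angle between tub_a's own z axis and vertical below 0.06 rad and linear speed of tub_a below 0.02 m/s and z of tub_a in the frame of station below 0.0285 m and x of tub_b in the frame of station between -0.19 and -0.03 m and z of each of tub_b, tub_c in the frame of station above 0.025 m and angle between each of tub_b, tub_c's own z axis and vertical below 0.05 rad and x of tub_c in the frame of station between -0.19 and -0.03 m) or (x of tub_b in the frame of station above 0.081 m and y of tub_b in the frame of station between -0.175 and 0.175 m and angle between the x axis of tub_b and the x axis of station, either way round below 0.08 rad and angle between tub_b's own z axis and vertical below 0.06 rad and linear speed of tub_b below 0.02 m/s and z of tub_b in the frame of station below 0.0285 m and x of tub_a in the frame of station between -0.19 and -0.03 m and z of each of tub_a, tub_c in the frame of station above 0.025 m and angle between each of tub_a, tub_c's own z axis and vertical below 0.05 rad and x of tub_c in the frame of station between -0.19 and -0.03 m) or (x of tub_c in the frame of station above 0.081 m and y of tub_c in the frame of station between -0.175 and 0.175 m and angle between the x axis of tub_c and the x axis of station, either way round below 0.08 rad and angle between tub_c's own z axis and vertical below 0.06 rad and linear speed of tub_c below 0.02 m/s and z of tub_c in the frame of station below 0.0285 m and x of tub_a in the frame of station between -0.19 and -0.03 m and z of each of tub_a, tub_b in the frame of station above 0.025 m and angle between each of tub_a, tub_b's own z axis and vertical below 0.05 rad and x of tub_b in the frame of station between -0.19 and -0.03 m))); the robot touches nothing.
It fails at once if an empty tub is pushed onto the weighing plate (a tub's centre 50 mm past the board's edge with the plate not down) ((x of tub_a in the frame of station above 0.05 m and value of joint plate below 0.0015 m) or (x of tub_b in the frame of station above 0.05 m and value of joint plate below 0.0015 m) or (x of tub_c in the frame of station above 0.05 m and value of joint plate below 0.0015 m)).
It fails at once if a tub is lifted (15 mm above the board) or tipped (over 0.3 rad) (z of any of tub_a, tub_b, tub_c in the frame of station above 0.045 m or angle between any of tub_a, tub_b, tub_c's own z axis and vertical above 0.3 rad).
It fails at once if a tub is rammed into the backstop (over 30 N) (contact force between any of tub_a, tub_b, tub_c and backstop above 30 N).
It fails at once if a bystander is shifted by more than 20 mm (distance of any of dish_red, dish_yellow, tray_white, glue_jar, hammer, brush from where it was at the start of the episode above 0.02 m).
It also fails if it takes over 58 s, if anything falls off the work surface, if the arm or the gripper's body presses on something with over 40 N, if the wrist force passes 120 N, or if a joint passes its speed limit or range.

## Working session

There is one attempt and no reset: what is moved stays moved. The work goes in short steps, Python scripts to look and compute and a tool call to move; the robot and the scene stay as the last step left them, time stands still between calls to the robot, and variables do not carry over. Pictures are saved under pics/ and viewed, about 8 in all and at most 12, crops included, and the job is handed in when it is done.

Besides the shell and the picture viewer there is one more tool, called as name(argument=value, ...), one argument or row to a line, values as JSON. send_rows: Moves the arm, as the interface text tells. Its arguments: {"type":"object","properties":{"motion":{"type":"array","items":{"type":"object","properties":{"dp":{"type":"array","items":{"type":"number"}},"rot":{"type":"array","items":{"type":"number"}},"grip":{"type":"number"}}}},"grip_force":{"type":"number"}},"required":["motion"]}

```bash
mkdir -p pics; ls; python3 - <<'E'
from bench import get_obs, imaging
import cv2,numpy as np
a=[]
for n in("scene","side"):
    f=imaging.grab_frame(n); np.savez(f"{n}0.npz",**f); cv2.imwrite(f"pics/{n}0.png",f["img"][:,:,::-1])
    print(n,f["fx"],f["cx"],f["cy"],np.round(-f["R"].T@f["t"],3),np.round(f["R"],2).tolist())
o=get_obs();print({k:np.round(v,3) for k,v in o.items()})
E
```

```text
pics
scene 438.49388505201955 254.04516335253555 190.96756498778618 [1.122 1.014 1.006] [[-0.85, 0.53, -0.01], [0.33, 0.52, -0.78], [-0.41, -0.67, -0.62]]
side 476.2739898407363 254.1659903453515 189.59669089136867 [-0.497 -1.08   0.978] [[0.75, -0.66, 0.02], [-0.34, -0.41, -0.85], [0.56, 0.63, -0.53]]
{'clock': np.float64(0.1), 'joints': array([-1.235,  0.478,  0.022,  1.556, -0.012,  1.109, -0.083]), 'qvel': array([-0.001, -0.001,  0.   , -0.003,  0.001,  0.   , -0.   ]), 'tau': array([ 3.0000e-03, -5.9775e+01,  1.6130e+00, -2.8195e+01,  1.3000e-02,
        5.0000e-03, -0.0000e+00]), 'tcp_pos': array([0.29 , 0.609, 0.23 ]), 'orientation': array([ 2.655e+00,  1.678e+00, -2.000e-03]), 'contact_force': array([ 0.553, -0.506,  0.139]), 'moment': array([ 0.017, -0.017, -0.007]), 'grip_width': np.float64(0.085)}
```

View pics/scene0.png

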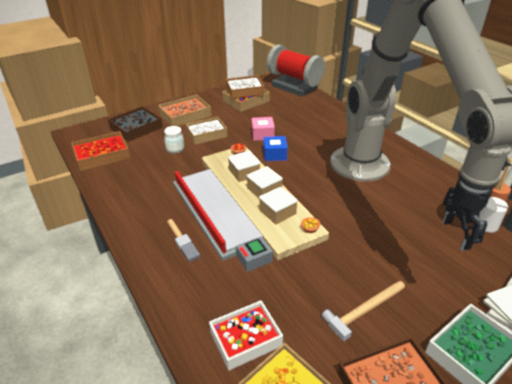

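View pics/side0.png

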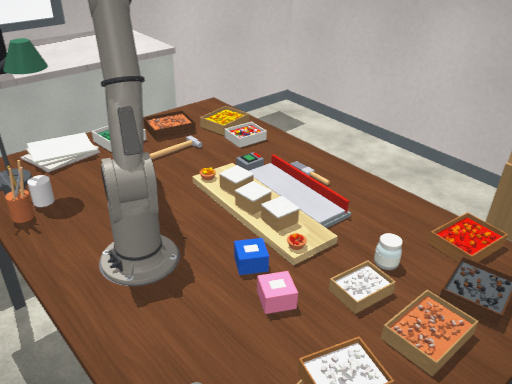

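Scene view: the three candidates are the white lids on the board at about (243,161), (264,178) and (278,204), which are (280,211), (253,193) and (237,178) in the side view. The blue box at (275,148) and the pink one at (262,127) stand on the table, so they are look-alikes to leave alone. Next I measure the lids, the backstop and the board.

```bash
cat > h.py <<'E'
import cv2,numpy as np
from bench import get_obs, imaging
def ray(f,px,z):
    px=np.atleast_2d(np.asarray(px,float)); R=f["R"];C=-R.T@f["t"]
    d=np.c_[(px[:,0]-f["cx"])/f["fx"],(px[:,1]-f["cy"])/f["fy"],np.ones(len(px))]@R
    return (C+d*((z-C[2])/d[:,2])[:,None])[:,:2]
def rect(f,c,z):
    w=ray(f,c.reshape(-1,2),z).astype(np.float32)
    (x,y),(a,b),t=cv2.minAreaRect(w*1000); return x/1e3,y/1e3,a,b,t
def lids(f,roi,vmin=185,smax=35):
    hsv=cv2.cvtColor(f["img"],cv2.COLOR_RGB2HSV)
    m=((hsv[...,1]<smax)&(hsv[...,2]>vmin)).astype(np.uint8)
    k=np.zeros_like(m);x0,y0,x1,y1=roi;k[y0:y1,x0:x1]=1
    cs,_=cv2.findContours(m*k,cv2.RETR_EXTERNAL,cv2.CHAIN_APPROX_NONE)
    return [c for c in cs if cv2.contourArea(c)>150]
def red(f,roi):
    hsv=cv2.cvtColor(f["img"],cv2.COLOR_RGB2HSV)
    m=(((hsv[...,0]<6)|(hsv[...,0]>174))&(hsv[...,1]>170)&(hsv[...,2]>90)).astype(np.uint8)
    k=np.zeros_like(m);x0,y0,x1,y1=roi;k[y0:y1,x0:x1]=1
    cs,_=cv2.findContours(m*k,cv2.RETR_EXTERNAL,cv2.CHAIN_APPROX_NONE)
    return max(cs,key=cv2.contourArea)
E
python3 - <<'E'
from h import *
roi={"scene":(215,140,310,230),"side":(205,155,310,235)}
rr={"scene":(165,165,235,255),"side":(262,150,355,220)}
out=[]
for n in roi:
    f=dict(np.load(n+"0.npz")); img=f["img"].copy()
    for c in lids(f,roi[n]):
        print(n,cv2.contourArea(c),np.round(rect(f,c,0.09),3)); cv2.drawContours(img,[c],-1,(255,0,255),1)
    c=red(f,rr[n]); print("red z.066",cv2.contourArea(c),np.round(rect(f,c,0.066),3)); cv2.drawContours(img,[c],-1,(0,255,0),1)
    p=c.reshape(-1,2)
    h=cv2.convexHull(c); ap=cv2.approxPolyDP(h,2,True).reshape(-1,2); print(ap.tolist(),np.round(ray(f,ap,.066),3).tolist())
    x0,y0,x1,y1=(160,130,340,265) if n=="scene" else (185,140,365,275)
    out.append(cv2.resize(img[y0:y1,x0:x1],None,fx=4,fy=4,interpolation=cv2.INTER_CUBIC)[:,:,::-1])
cv2.imwrite("pics/m.png",cv2.resize(np.vstack(out),None,fx=.54,fy=.54,interpolation=cv2.INTER_AREA))
E
```

```text
scene 478.5 [ 0.469  0.103 93.871 95.091  4.111]
scene 1100.5 [6.46000e-01 3.10000e-02 3.10002e+02 1.05572e+02 8.57790e+01]
scene 393.0 [ 4.4100e-01 -2.4000e-02  9.4106e+01  9.6048e+01  4.8060e+00]
scene 334.0 [ 0.447 -0.153 97.065 92.321 85.08 ]
red z.066 431.5 [ 7.01000e-01 -3.10000e-02  4.53986e+02  2.35620e+01  8.52260e+01]
[[175, 171], [180, 174], [223, 240], [224, 251], [179, 184]] [[0.68, -0.257], [0.673, -0.23], [0.704, 0.153], [0.724, 0.195], [0.701, -0.176]]
side 2327.0 [ 4.97000e-01 -5.60000e-02  4.05154e+02  2.25142e+02  8.60930e+01]
red z.066 749.5 [ 6.68000e-01 -7.20000e-02  4.66227e+02  6.30110e+01  8.42160e+01]
[[346, 211], [271, 162], [272, 154], [347, 199]] [[0.621, -0.299], [0.655, 0.111], [0.704, 0.158], [0.681, -0.254]]
```

View pics/m.png

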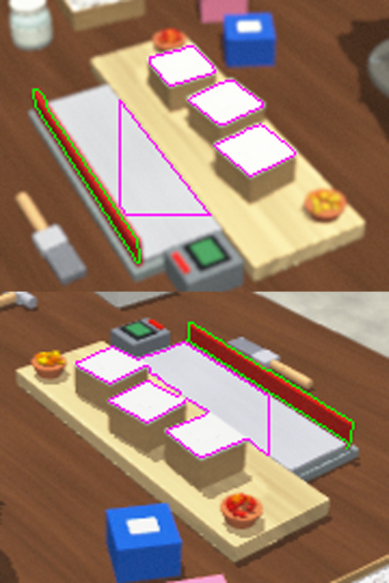

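```bash
python3 - <<'E'
from h import *
def T(w): return np.round(w,4).tolist()
fs=dict(np.load("scene0.npz"));fd=dict(np.load("side0.npz"))
print(T(ray(fs,[[202.6,156.9],[329,234]],.03)),T(ray(fd,[[192.4,177.2],[336.9,232.8],[292.9,257.5]],.03)))
for n,f in(("scene",fs),("side",fd)):
    hsv=cv2.cvtColor(f["img"],cv2.COLOR_RGB2HSV)
    m=((hsv[...,0]>14)&(hsv[...,0]<28)&(hsv[...,1]>50)&(hsv[...,2]>170)).astype(np.uint8)
    m[:140]=0;m[275:]=0;m[:,:185]=0;m[:,345:]=0
    cs,_=cv2.findContours(m,cv2.RETR_EXTERNAL,cv2.CHAIN_APPROX_NONE);c=max(cs,key=cv2.contourArea)
    ap=cv2.approxPolyDP(cv2.convexHull(c),2.5,True).reshape(-1,2)
    print(n,cv2.contourArea(c),ap.tolist(),T(ray(f,ap,.03)),np.round(rect(f,c,.03),3))
# lids in side, stricter
for v in(225,235,245,250):
    for c in lids(fd,(205,155,310,235),v,40): print("side",v,cv2.contourArea(c),np.round(rect(fd,c,.09),3))
E
```

```text
[[0.5308, -0.3349], [0.3902, 0.2783]] [[0.3799, 0.2599], [0.5431, -0.3311], [0.3432, -0.3269]]
scene 3244.5 [[202, 157], [230, 149], [297, 200], [328, 232], [326, 238], [278, 258]] [[0.5331, -0.3355], [0.4102, -0.326], [0.3747, 0.086], [0.387, 0.2695], [0.4098, 0.2873], [0.5858, 0.2764]] [ 4.62000e-01 -2.30000e-02  6.20340e+02  2.00012e+02  8.55470e+01]
side 2290.0 [[192, 176], [203, 168], [233, 163], [336, 236], [294, 258]] [[0.3839, 0.2684], [0.454, 0.2927], [0.5735, 0.2496], [0.5277, -0.3405], [0.3441, -0.3307]] [ 4.58000e-01 -2.30000e-02  6.29450e+02  1.92597e+02  8.60660e+01]
side 225 454.0 [  0.461  -0.183 140.142 128.913  87.909]
side 225 319.5 [ 4.3900e-01 -2.8000e-02  9.0101e+01  8.9006e+01  4.1140e+00]
side 225 759.5 [5.21000e-01 1.50000e-02 1.86749e+02 2.66270e+02 3.19100e+00]
side 235 366.5 [ 0.444 -0.158 89.418 89.798 85.115]
side 235 311.0 [ 4.3900e-01 -2.9000e-02  8.9788e+01  8.6294e+01  4.0640e+00]
side 235 260.5 [ 0.467  0.1   89.941 89.728  3.935]
```

send_rows(
  motion=[
    {"dp": [0.013,-0.044,0],"rot": [0,0,-0.088],"grip": 0},
    {"dp": [0.013,-0.044,0],"rot": [0,0,-0.088],"grip": 0},
    {"dp": [0.013,-0.044,0],"rot": [0,0,-0.088],"grip": 0},
    {"dp": [0.013,-0.044,0],"rot": [0,0,-0.088],"grip": 0},
    {"dp": [0.013,-0.044,0],"rot": [0,0,-0.088],"grip": 0},
    {"dp": [0.013,-0.044,0],"rot": [0,0,-0.088],"grip": 0},
    {"dp": [0.013,-0.044,0],"rot": [0,0,-0.088],"grip": 0},
    {"dp": [0.013,-0.044,0],"rot": [0,0,-0.088],"grip": 0},
    {"dp": [0.013,-0.044,0],"rot": [0,0,-0.088],"grip": 0},
    {"dp": [0.013,-0.044,0],"rot": [0,0,-0.088],"grip": 0},
    {"dp": [0.013,-0.044,0],"rot": [0,0,-0.088],"grip": 0},
    {"dp": [0.013,-0.044,0],"rot": [0,0,-0.088],"grip": 0},
    {"dp": [0.008,-0.04,0],"rot": [0,0,0],"grip": 0},
  ],
)

```text
clock: 1.72
tcp_pos: [0.452, 0.0237, 0.2264]
orientation: [-3.14, -0.065, 0.01]
contact_force: [0.7, 0.3, -0.4]
grip_width: 0.0002
```

send_rows(
  motion=[
    {"dp": [0.002,0.013,-0.04],"rot": [0,0,0.02],"grip": 0},
    {"dp": [0,0,-0.04],"rot": [0,0,0],"grip": 0},
    {"dp": [0,0,-0.02],"rot": [0,0,0],"grip": 0},
    {"dp": [0,0,0],"rot": [0,0,0],"grip": 0},
  ],
)

```text
clock: 2.22
tcp_pos: [0.4545, 0.0328, 0.1243]
orientation: [-3.14, -0.085, 0.007]
contact_force: [0.5, -0.2, 0.3]
grip_width: -0.0001
```

```bash
python3 - <<'E'
from h import *
f=imaging.grab_frame("wrist");cv2.imwrite("pics/w1.png",f["img"][:,:,::-1]);np.savez("w1.npz",**f)
print(get_obs()["tcp_pos"],get_obs()["joints"].round(3))
for v in(200,235):
  for c in lids(f,(0,0,512,384),v,40): print(v,cv2.contourArea(c),np.round(rect(f,c,.09),3))
E
```

```text
[0.45512991 0.03284216 0.12505699] [-0.605  0.287  0.467  2.184 -0.199  0.712  0.051]
200 1121.5 [4.1400e-01 3.0000e-03 4.6439e+01 1.9757e+01 4.2890e+00]
200 28475.0 [ 0.467  0.098 90.948 90.792  3.75 ]
```

View pics/w1.png

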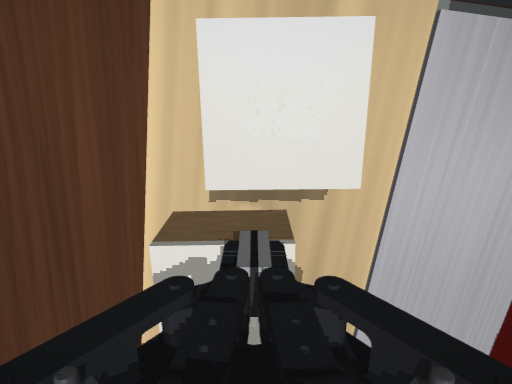

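The wrist view shows T3's lid at (285,105), T2's facing edge at row 243 and the fingertips between them, so the gap is clear. I descend and nudge +y (T3) first.

```bash
python3 - <<'E'
from h import *
f=dict(np.load("w1.npz"))
p=ray(f,[[435,10],[368,280]],.03);d=p[0]-p[1];print("board edge",p.round(4),np.degrees(np.arctan2(-d[0],d[1])))
p=ray(f,[[160,240],[285,242]],.09);print("T2 edge",p.round(4))
p=ray(f,[[148,100],[146,280]],.03);print("board near edge",p.round(4))
E
```

```text
board edge [[ 0.569   0.1655]
 [ 0.5566 -0.0423]] -3.420079751588692
T2 edge [[0.3975 0.0157]
 [0.4747 0.0186]]
board near edge [[ 0.3743  0.0968]
 [ 0.3663 -0.0529]]
```

send_rows(
  motion=[
    {"dp": [0,0.002,-0.03],"rot": [0,0,0],"grip": 0},
    {"dp": [0,0,-0.03],"rot": [0,0,0],"grip": 0},
    {"dp": [0,0,-0.015],"rot": [0,0,0],"grip": 0},
    {"dp": [0,0,0],"rot": [0,0,0],"grip": 0},
  ],
)

```text
clock: 2.78
tcp_pos: [0.4592, 0.0363, 0.0526]
orientation: [-3.136, -0.087, -0.008]
contact_force: [0.0, 0.2, 0.1]
grip_width: -0.0001
```

send_rows(
  motion=[
    {"dp": [0,0.004,0],"rot": [0,0,0],"grip": 0},
    {"dp": [0,0.004,0],"rot": [0,0,0],"grip": 0},
    {"dp": [0,0.004,0],"rot": [0,0,0],"grip": 0},
  ],
)

```text
clock: 3.15
tcp_pos: [0.4601, 0.0478, 0.0546]
orientation: [-3.137, -0.084, -0.012]
contact_force: [-0.4, -4.0, -2.5]
grip_width: -0.0001
```

send_rows(
  motion=[
    {"dp": [0,0.004,0],"rot": [0,0,0],"grip": 0},
  ],
)

```text
clock: 3.28
tcp_pos: [0.46, 0.0517, 0.0548]
orientation: [-3.137, -0.084, -0.012]
contact_force: [-0.3, -3.7, -1.4]
grip_width: 0.0004
```

send_rows(
  motion=[
    {"dp": [0,0.004,0],"rot": [0,0,0],"grip": 0},
  ],
)

```text
clock: 3.4
tcp_pos: [0.4599, 0.0558, 0.0548]
orientation: [-3.137, -0.084, -0.012]
contact_force: [0.6, -2.4, -2.0]
grip_width: -0.0001
```

send_rows(
  motion=[
    {"dp": [0,0.004,0],"rot": [0,0,0],"grip": 0},
  ],
)

```text
clock: 3.52
tcp_pos: [0.4599, 0.06, 0.0548]
orientation: [-3.137, -0.083, -0.012]
contact_force: [-0.3, -3.9, -2.1]
grip_width: 0.0002
```

send_rows(
  motion=[
    {"dp": [0,0.004,0],"rot": [0,0,0],"grip": 0},
    {"dp": [0,-0.01,0],"rot": [0,0,0],"grip": 0},
    {"dp": [0,-0.01,0],"rot": [0,0,0],"grip": 0},
    {"dp": [0,0,0],"rot": [0,0,0],"grip": 0},
  ],
)

```text
clock: 4.03
tcp_pos: [0.461, 0.0447, 0.0554]
orientation: [-3.135, -0.086, -0.015]
contact_force: [-0.0, 0.3, 0.0]
grip_width: -0.0
```

send_rows(
  motion=[
    {"dp": [-0.005,-0.01,0],"rot": [0,0,0],"grip": 0},
    {"dp": [-0.005,-0.005,0],"rot": [0,0,0],"grip": 0},
    {"dp": [0,-0.004,0],"rot": [0,0,0],"grip": 0},
  ],
)

```text
clock: 4.4
tcp_pos: [0.4502, 0.0247, 0.0554]
orientation: [-3.135, -0.086, -0.015]
contact_force: [-0.2, -0.3, -0.2]
grip_width: 0.0
```

send_rows(
  motion=[
    {"dp": [0,-0.004,0],"rot": [0,0,0],"grip": 0},
  ],
)

```text
clock: 4.53
tcp_pos: [0.4502, 0.0206, 0.0555]
orientation: [-3.135, -0.086, -0.016]
contact_force: [-0.3, 0.3, -0.8]
grip_width: 0.0002
```

send_rows(
  motion=[
    {"dp": [0,-0.004,0],"rot": [0,0,0],"grip": 0},
  ],
)

```text
clock: 4.65
tcp_pos: [0.4503, 0.0164, 0.0555]
orientation: [-3.134, -0.086, -0.016]
contact_force: [0.6, 1.1, -0.6]
grip_width: -0.0003
```

send_rows(
  motion=[
    {"dp": [0,-0.004,0],"rot": [0,0,0],"grip": 0},
  ],
)

```text
clock: 4.78
tcp_pos: [0.4504, 0.0122, 0.0555]
orientation: [-3.134, -0.086, -0.016]
contact_force: [0.8, 1.1, -1.0]
grip_width: -0.0002
```

T2 resists with about 1 N, so it is empty. T3 gave 2.5 to 4 N while being pushed off-centre, so it is most likely the one with glass; pushing it from behind will confirm that. I retract, turn the tool and look again.

send_rows(
  motion=[
    {"dp": [0,0.008,0],"rot": [0,0,0],"grip": 0},
    {"dp": [0,0.008,0.03],"rot": [0,0,0],"grip": 0},
    {"dp": [0,0,0.05],"rot": [0,0,0],"grip": 0},
    {"dp": [0,0,0.03],"rot": [0,0,0.16],"grip": 0.05},
    {"dp": [0,0,0.02],"rot": [0,0,0.16],"grip": 0.05},
    {"dp": [0,0,0],"rot": [0,0,0.16],"grip": 0.05},
    {"dp": [0,0,0],"rot": [0,0,0.16],"grip": 0.05},
    {"dp": [-0.01,0.02,0],"rot": [0,0,0.16],"grip": 0.05},
    {"dp": [-0.01,0.02,0],"rot": [0,0,0.16],"grip": 0.05},
    {"dp": [-0.01,0.02,0],"rot": [0,0,0.16],"grip": 0.05},
    {"dp": [-0.01,0.02,0],"rot": [0,0,0.16],"grip": 0.05},
    {"dp": [0,0,0],"rot": [0,0,0.16],"grip": 0.05},
  ],
)

```text
clock: 6.28
tcp_pos: [0.408, 0.1172, 0.1902]
orientation: [-2.241, -2.188, -0.011]
contact_force: [0.7, -0.4, -0.3]
grip_width: 0.0499
```

```bash
python3 - <<'E'
from h import *
o=get_obs();print(o["tcp_pos"].round(4),o["orientation"].round(3),o["joints"].round(3),o["grip_width"])
for n,roi in(("scene",(215,140,310,230)),("side",(205,155,310,235)),("wrist",(0,0,512,384))):
    f=imaging.grab_frame(n);np.savez(n+"2.npz",**f);cv2.imwrite(f"pics/{n}2.png",f["img"][:,:,::-1])
    for c in lids(f,roi,235 if n!="scene" else 200,40): print(n,cv2.contourArea(c),np.round(rect(f,c,.09),3))
E
```

```text
[0.408  0.1172 0.1902] [-2.241 -2.188 -0.011] [-0.646  0.106  0.245  2.182 -0.049  0.854  1.177] 0.04986692766048722
scene 489.5 [ 0.47   0.125 92.452 95.12   1.622]
scene 1098.5 [6.47000e-01 3.10000e-02 3.10012e+02 1.05894e+02 8.61150e+01]
scene 289.5 [ 4.4700e-01 -3.9000e-02  7.6531e+01  9.5268e+01  1.9100e+00]
scene 323.0 [ 0.446 -0.153 96.518 93.081 85.037]
side 358.0 [ 0.444 -0.159 89.385 90.136 85.728]
side 219.5 [ 4.4800e-01 -4.5000e-02  6.8058e+01  9.1738e+01  2.1190e+00]
side 251.0 [ 0.468  0.123 88.313 89.508  2.005]
wrist 1271.5 [ 4.5300e-01 -1.4000e-02  5.8096e+01  2.4520e+01  2.1850e+00]
wrist 1481.5 [ 0.439 -0.048 40.172 30.11   1.442]
wrist 9264.5 [ 0.47   0.12  90.37  89.969  1.706]
```

View pics/wrist2.png

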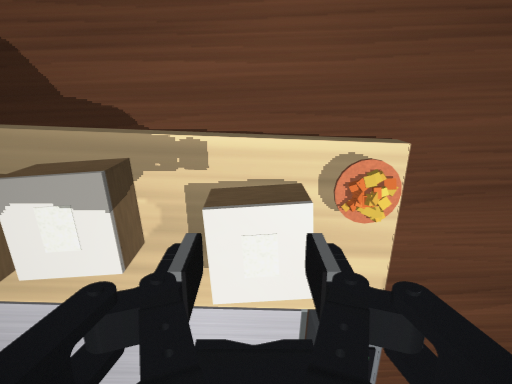

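send_rows(
  motion=[
    {"dp": [-0.01,0.002,-0.03],"rot": [0,0,-0.04],"grip": 0.05},
    {"dp": [0,0,-0.03],"rot": [0,0,0],"grip": 0.05},
    {"dp": [0,0,0],"rot": [0,0,0],"grip": 0.05},
  ],
)

```text
clock: 6.8
tcp_pos: [0.3995, 0.1175, 0.1297]
orientation: [-2.312, -2.115, -0.015]
contact_force: [0.0, -0.4, -0.3]
grip_width: 0.0498
```

send_rows(
  motion=[
    {"dp": [-0.001,0.002,-0.03],"rot": [0,0,0.02],"grip": 0.05},
    {"dp": [0,0,-0.03],"rot": [0,0,0],"grip": 0.05},
    {"dp": [0,0,-0.018],"rot": [0,0,0],"grip": 0.05},
    {"dp": [0,0,0],"rot": [0,0,0],"grip": 0.05},
  ],
)

```text
clock: 7.3
tcp_pos: [0.4027, 0.1209, 0.0539]
orientation: [-2.302, -2.129, -0.025]
contact_force: [-0.3, -0.0, 1.4]
grip_width: 0.05
```

send_rows(
  motion=[
    {"dp": [0.005,0,-0.002],"rot": [0,0,0],"grip": 0.05},
    {"dp": [0.005,0,0],"rot": [0,0,0],"grip": 0.05},
    {"dp": [0.005,0,0],"rot": [0,0,0],"grip": 0.05},
  ],
)

```text
clock: 7.68
tcp_pos: [0.4182, 0.1216, 0.0539]
orientation: [-2.302, -2.127, -0.026]
contact_force: [-2.1, 1.9, -1.4]
grip_width: 0.0504
```

send_rows(
  motion=[
    {"dp": [0.005,0,0],"rot": [0,0,0],"grip": 0.05},
    {"dp": [0.005,0,0],"rot": [0,0,0],"grip": 0.05},
  ],
)

```text
clock: 7.92
tcp_pos: [0.4276, 0.1215, 0.054]
orientation: [-2.301, -2.126, -0.023]
contact_force: [-7.9, 0.6, 5.0]
grip_width: 0.0498
```

send_rows(
  motion=[
    {"dp": [0.005,0,0],"rot": [0,0,0],"grip": 0.05},
    {"dp": [0.005,0,0],"rot": [0,0,0],"grip": 0.05},
  ],
)

```text
clock: 8.18
tcp_pos: [0.4355, 0.121, 0.054]
orientation: [-2.299, -2.124, -0.015]
contact_force: [-7.7, 0.1, 4.5]
grip_width: 0.0503
```

About 7.7 N, which confirms T3 as the tub with glass. I keep pushing along station x.

send_rows(
  motion=[
    {"dp": [0.006,-0.0005,0],"rot": [0,0,0],"grip": 0.05},
    {"dp": [0.006,-0.0005,0],"rot": [0,0,0],"grip": 0.05},
    {"dp": [0.006,-0.0005,0],"rot": [0,0,0],"grip": 0.05},
    {"dp": [0.006,-0.0005,0],"rot": [0,0,0],"grip": 0.05},
    {"dp": [0.006,-0.0005,0],"rot": [0,0,0],"grip": 0.05},
    {"dp": [0.006,-0.0005,0],"rot": [0,0,0],"grip": 0.05},
    {"dp": [0.006,-0.0005,0],"rot": [0,0,0],"grip": 0.05},
    {"dp": [0.006,-0.0005,0],"rot": [0,0,0],"grip": 0.05},
  ],
)

```text
clock: 9.18
tcp_pos: [0.4764, 0.116, 0.054]
orientation: [-2.291, -2.114, 0.009]
contact_force: [-6.4, 1.4, 4.4]
grip_width: 0.0498
```

send_rows(
  motion=[
    {"dp": [0.006,-0.0005,0],"rot": [0,0,0],"grip": 0.05},
    {"dp": [0.006,-0.0005,0],"rot": [0,0,0],"grip": 0.05},
    {"dp": [0.006,-0.0005,0],"rot": [0,0,0],"grip": 0.05},
    {"dp": [0.006,-0.0005,0],"rot": [0,0,0],"grip": 0.05},
  ],
)

```text
clock: 9.68
tcp_pos: [0.4969, 0.1136, 0.0542]
orientation: [-2.287, -2.109, 0.021]
contact_force: [-6.6, 1.0, 1.7]
grip_width: 0.0498
```

```bash
python3 - <<'E'
from h import *
o=get_obs();print(o["tcp_pos"].round(4))
for n,roi in(("scene",(215,140,310,230)),("side",(205,155,310,235))):
    f=imaging.grab_frame(n);np.savez(n+"3.npz",**f)
    for c in lids(f,roi,235 if n!="scene" else 200,40): print(n,cv2.contourArea(c),np.round(rect(f,c,.09),3))
s=dict(np.load("scene3.npz"))["img"][130:270,165:335];d=dict(np.load("side3.npz"))["img"][140:280,190:360]
cv2.imwrite("pics/c3.png",cv2.resize(np.hstack([s,d]),None,fx=2.3,fy=2.3,interpolation=cv2.INTER_CUBIC)[:,:,::-1])
E
```

```text
[0.4969 0.1136 0.0542]
scene 1408.0 [5.65000e-01 4.90000e-02 2.80025e+02 1.92846e+02 6.19850e+01]
scene 314.0 [ 0.446 -0.153 95.938 93.104 85.061]
side 347.5 [ 0.444 -0.159 89.385 90.136 85.728]
```

View pics/c3.png

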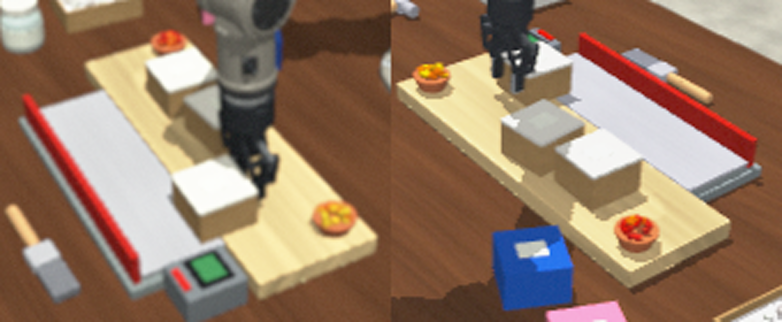

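send_rows(
  motion=[
    {"dp": [0.006,-0.0005,0],"rot": [0,0,0],"grip": 0.05},
    {"dp": [0.006,-0.0005,0],"rot": [0,0,0],"grip": 0.05},
    {"dp": [0.006,-0.0005,0],"rot": [0,0,0],"grip": 0.05},
    {"dp": [0.006,-0.0005,0],"rot": [0,0,0],"grip": 0.05},
    {"dp": [0.006,-0.0005,0],"rot": [0,0,0],"grip": 0.05},
    {"dp": [0.006,-0.0005,0],"rot": [0,0,0],"grip": 0.05},
  ],
)

```text
clock: 10.52
tcp_pos: [0.53, 0.11, 0.0537]
orientation: [-2.284, -2.105, 0.031]
contact_force: [-4.4, 1.3, -0.0]
grip_width: 0.0499
```

send_rows(
  motion=[
    {"dp": [0.006,-0.0005,0],"rot": [0,0,0],"grip": 0.05},
    {"dp": [0.006,-0.0005,0],"rot": [0,0,0],"grip": 0.05},
    {"dp": [0.006,-0.0005,0],"rot": [0,0,0],"grip": 0.05},
    {"dp": [0.006,-0.0005,0],"rot": [0,0,0],"grip": 0.05},
    {"dp": [0.006,-0.0005,0],"rot": [0,0,0],"grip": 0.05},
  ],
)

```text
clock: 11.15
tcp_pos: [0.5614, 0.1067, 0.0528]
orientation: [-2.285, -2.105, 0.033]
contact_force: [-3.3, -0.3, -2.6]
grip_width: 0.0499
```

```bash
cat > snap.py <<'E'
import sys
from h import *
k=sys.argv[1]
for n in("scene","side"):
    f=imaging.grab_frame(n);np.savez(n+k+".npz",**f)
s=dict(np.load("scene%s.npz"%k))["img"][170:270,165:290];d=dict(np.load("side%s.npz"%k))["img"][140:240,220:345]
cv2.imwrite("pics/c%s.png"%k,cv2.resize(np.hstack([s,d]),None,fx=3.2,fy=3.2,interpolation=cv2.INTER_CUBIC)[:,:,::-1])
E
python3 snap.py 4
```

```text
(no output)
```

View pics/c4.png

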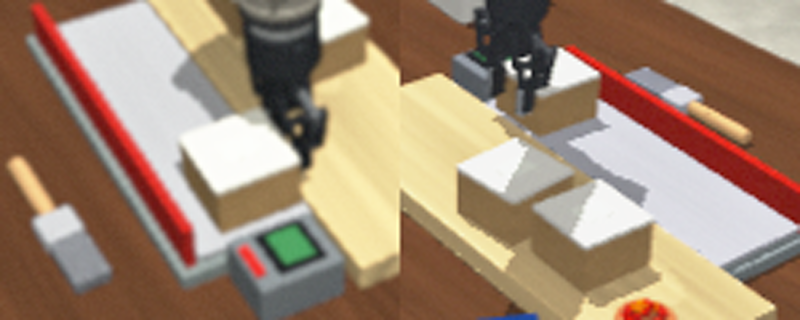

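The tub is on the plate and square, with the gap to the backstop still open. I continue more slowly.

send_rows(
  motion=[
    {"dp": [0.005,-0.0003,0],"rot": [0,0,0],"grip": 0.05},
    {"dp": [0.005,-0.0003,0],"rot": [0,0,0],"grip": 0.05},
    {"dp": [0.005,-0.0003,0],"rot": [0,0,0],"grip": 0.05},
    {"dp": [0.005,-0.0003,0],"rot": [0,0,0],"grip": 0.05},
  ],
)

```text
clock: 11.75
tcp_pos: [0.5821, 0.1055, 0.0533]
orientation: [-2.284, -2.104, 0.033]
contact_force: [-4.7, 0.7, 0.3]
grip_width: 0.0503
```

send_rows(
  motion=[
    {"dp": [0.003,0,0],"rot": [0,0,0],"grip": 0.05},
    {"dp": [0.003,0,0],"rot": [0,0,0],"grip": 0.05},
  ],
)

```text
clock: 12.0
tcp_pos: [0.5886, 0.1053, 0.0533]
orientation: [-2.285, -2.104, 0.034]
contact_force: [-4.7, -0.6, -0.1]
grip_width: 0.0498
```

send_rows(
  motion=[
    {"dp": [0.002,0,0],"rot": [0,0,0],"grip": 0.05},
    {"dp": [0.002,0,0],"rot": [0,0,0],"grip": 0.05},
  ],
)

```text
clock: 12.25
tcp_pos: [0.5928, 0.1052, 0.0532]
orientation: [-2.285, -2.103, 0.034]
contact_force: [-4.8, -0.2, 0.5]
grip_width: 0.0498
```

send_rows(
  motion=[
    {"dp": [0.002,0,0],"rot": [0,0,0],"grip": 0.05},
    {"dp": [0.002,0,0],"rot": [0,0,0],"grip": 0.05},
  ],
)

```text
clock: 12.5
tcp_pos: [0.593, 0.1049, 0.0528]
orientation: [-2.28, -2.101, 0.045]
contact_force: [-11.0, -0.8, 6.6]
grip_width: 0.0501
```

send_rows(
  motion=[
    {"dp": [0.002,0,0],"rot": [0,0,0],"grip": 0.05},
  ],
)

```text
clock: 12.62
tcp_pos: [0.5929, 0.1049, 0.0526]
orientation: [-2.277, -2.099, 0.05]
contact_force: [-9.9, -1.1, 6.3]
grip_width: 0.05
```

send_rows(
  motion=[
    {"dp": [0.0015,0,0],"rot": [0,0,0],"grip": 0.05},
  ],
)

```text
clock: 12.75
tcp_pos: [0.5927, 0.1049, 0.0525]
orientation: [-2.275, -2.098, 0.054]
contact_force: [-9.2, -0.1, 4.9]
grip_width: 0.0504
```

The tub stopped at TCP x 0.593 with the force rising to about 10 N, so it has met the backstop. I back off straight (−x), lift clear and check.

send_rows(
  motion=[
    {"dp": [-0.006,0,0],"rot": [0,0,0],"grip": 0.05},
    {"dp": [-0.012,0,0],"rot": [0,0,0],"grip": 0.05},
    {"dp": [-0.015,0,0.01],"rot": [0,0,0],"grip": 0.05},
    {"dp": [-0.02,0,0.04],"rot": [0,0,0],"grip": 0.05},
    {"dp": [-0.02,0,0.05],"rot": [0,0,0],"grip": 0.05},
    {"dp": [-0.03,0,0.06],"rot": [0,0,0],"grip": 0.05},
    {"dp": [-0.03,0.03,0.06],"rot": [0,0,0],"grip": 0.05},
    {"dp": [0,0.06,0.03],"rot": [0,0,0],"grip": 0.05},
    {"dp": [0,0.06,0],"rot": [0,0,0],"grip": 0.05},
    {"dp": [0,0,0],"rot": [0,0,0],"grip": 0.05},
  ],
)

```text
clock: 14.0
tcp_pos: [0.4631, 0.249, 0.2992]
orientation: [-2.282, -2.1, 0.021]
contact_force: [0.1, -0.7, -0.8]
grip_width: 0.0503
```

```bash
python3 snap.py 5; python3 - <<'E'
from h import *
for n,roi in(("scene",(215,140,310,230)),("side",(205,155,310,235)),("scene",(165,165,290,260)),("side",(200,140,350,235))):
    f=dict(np.load(n+"5.npz"))
    for z in(.09,.085):
      for c in lids(f,roi,235 if n=="side" else 225,40): print(n,z,cv2.contourArea(c),np.round(rect(f,c,z),3))
    if 1:
        c=red(f,(165,165,235,255) if n=="scene" else (262,150,355,220)); print(np.round(rect(f,c,.066),3))
E
```

```text
scene 0.09 549.0 [6.37000e-01 1.05000e-01 1.08130e+02 1.27157e+02 5.74660e+01]
scene 0.09 314.0 [ 0.446 -0.154 94.223 90.975 85.01 ]
scene 0.085 549.0 [6.35000e-01 1.00000e-01 1.08720e+02 1.27851e+02 5.74660e+01]
scene 0.085 314.0 [ 0.443 -0.161 94.737 91.472 85.01 ]
[ 6.9900e-01 -3.1000e-02  4.5387e+02  2.5339e+01  8.5954e+01]
side 0.09 366.5 [ 0.444 -0.158 89.418 89.798 85.115]
side 0.09 194.5 [ 0.642  0.093 84.139 86.991 85.184]
side 0.085 366.5 [ 0.45  -0.153 89.922 90.303 85.114]
side 0.085 194.5 [ 0.649  0.099 84.612 87.48  85.184]
[ 6.62000e-01 -1.21000e-01  3.61101e+02  5.96230e+01  8.59270e+01]
scene 0.09 632.0 [6.53000e-01 1.19000e-01 1.86704e+02 9.37630e+01 8.65610e+01]
scene 0.085 632.0 [6.50000e-01 1.14000e-01 1.87723e+02 9.42750e+01 8.65610e+01]
[ 6.9900e-01 -3.1000e-02  4.5387e+02  2.5339e+01  8.5954e+01]
side 0.09 366.5 [ 0.444 -0.158 89.418 89.798 85.115]
side 0.09 206.5 [ 0.642  0.093 84.22  86.991 85.184]
side 0.085 366.5 [ 0.45  -0.153 89.922 90.303 85.114]
side 0.085 206.5 [ 0.649  0.099 84.694 87.48  85.184]
[ 6.62000e-01 -1.21000e-01  3.61101e+02  5.96230e+01  8.59270e+01]
```

View pics/c5.png

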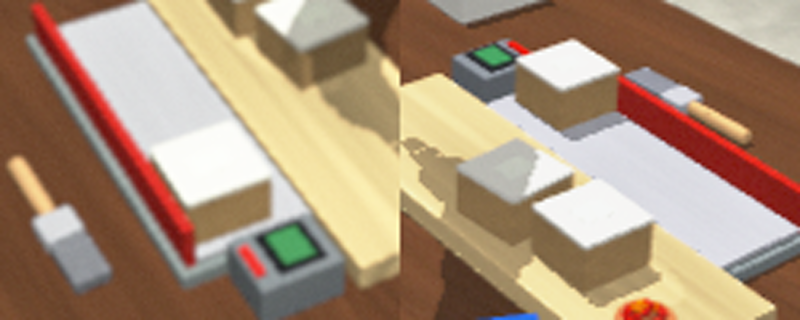

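```bash
python3 - <<'E'
from h import *
f=imaging.grab_frame("wrist");C=-f["R"].T@f["t"];print(C.round(3),f["R"].round(2).tolist(),get_obs()["tcp_pos"].round(3))
X=np.array([.692,.095,.07]);q=f["R"]@X+f["t"];print(q[:2]/q[2]*f["fx"]+[f["cx"],f["cy"]])
E
```

```text
[0.397 0.248 0.446] [[0.09, 1.0, 0.01], [0.96, -0.09, 0.25], [0.25, -0.01, -0.97]] [0.465 0.243 0.298]
[159.26635654 335.89887016]
```

send_rows(
  motion=[
    {"dp": [0.042,-0.024,0],"rot": [0,0,0],"grip": 0.05},
    {"dp": [0.042,-0.024,0],"rot": [0,0,0],"grip": 0.05},
    {"dp": [0.042,-0.024,0],"rot": [0,0,0],"grip": 0.05},
    {"dp": [0.042,-0.024,0],"rot": [0,0,0],"grip": 0.05},
    {"dp": [0.042,-0.024,0],"rot": [0,0,0],"grip": 0.05},
    {"dp": [0.042,-0.024,0],"rot": [0,0,0],"grip": 0.05},
    {"dp": [0,0,0],"rot": [0,0,0],"grip": 0.05},
  ],
)

```text
clock: 15.02
tcp_pos: [0.721, 0.0773, 0.2971]
orientation: [-2.311, -2.074, 0.034]
contact_force: [-0.3, -0.3, -0.2]
grip_width: 0.0498
```

```bash
python3 - <<'E'
from h import *
f=imaging.grab_frame("wrist");np.savez("w6.npz",**f);C=-f["R"].T@f["t"];print(C.round(3))
cv2.imwrite("pics/w6.png",f["img"][:,:,::-1])
for c in lids(f,(0,0,512,384),215,40):
    if cv2.contourArea(c)>3000: print(cv2.contourArea(c),np.round(rect(f,c,.0855),4))
c=red(f,(0,0,512,384));p=ray(f,c.reshape(-1,2),.066);print(cv2.contourArea(c),np.round(rect(f,c,.066),4),cv2.boundingRect(c))
E
```

```text
[0.654 0.084 0.444]
23784.0 [6.315000e-01 3.500000e-03 2.950992e+02 1.152868e+02 8.607450e+01]
3296.5 [ 6.909000e-01 -3.260000e-02  3.808085e+02  1.536180e+01  8.609040e+01] (0, 138, 319, 25)
```

View pics/w6.png

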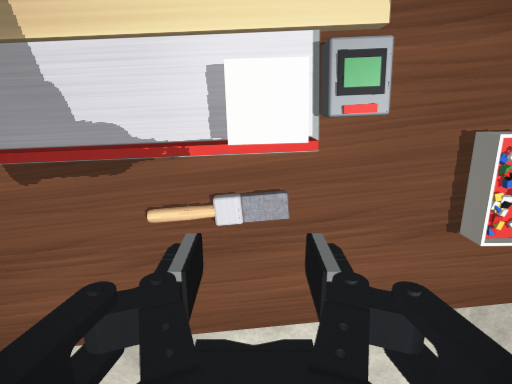

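The lid at (267,100) touches the red bar along row 142 with parallel edges. I put a number on the gap and angle.

```bash
python3 - <<'E'
from h import *
f=dict(np.load("w6.npz"));img=f["img"].astype(int);h=cv2.cvtColor(f["img"],cv2.COLOR_RGB2HSV)
print(img[136:156,270].tolist())
L=[];T=[];B=[]
for c in range(235,306,5):
    col=h[:,c]; w=np.where((col[60:160,1]<40)&(col[60:160,2]>215))[0]+60; r=np.where((col[120:170,1]>150)&(img[120:170,c,0]>90)&((col[120:170,0]<6)|(col[120:170,0]>174)))[0]+120
    L.append((c,w.max()+.5));T.append((c,r.min()-.5));B.append((c,r.max()+.5))
for n,P,z in(("lid",L,.0855),("redtop",T,.066),("redfar",B,.066)):
    p=ray(f,P,z);k=np.polyfit(p[:,1],p[:,0],1);print(n,"x at y=.1:",np.polyval(k,.1).round(4),"ang",np.degrees(k[0]).round(2))
P=[(c,np.where((h[120:170,c,1]>150)&((h[120:170,c,0]<6)|(h[120:170,c,0]>174)))[0].max()+120.5) for c in range(10,310,10)]
p=ray(f,P,.066);k=np.polyfit(p[:,1],p[:,0],1);print("far edge all",np.polyval(k,.1).round(4),np.degrees(k[0]).round(2))
E
```

```text
[[253, 253, 253], [253, 253, 253], [253, 253, 253], [253, 253, 253], [253, 253, 253], [253, 253, 253], [253, 253, 253], [250, 223, 218], [235, 90, 84], [233, 66, 61], [233, 66, 61], [234, 67, 62], [233, 66, 61], [233, 66, 61], [233, 66, 61], [234, 67, 61], [154, 120, 119], [141, 112, 96], [128, 85, 61], [124, 80, 58]]
lid x at y=.1: 0.6955 ang 4.86
redtop x at y=.1: 0.6985 ang 4.65
redfar x at y=.1: 0.7078 ang 3.95
far edge all 0.7078 3.91
```

The gap is about 0 mm (lid edge at x 0.6955, bar face at 0.7078 − 0.012 = 0.6958) and the angle error is about 1°. The arm is clear, so I hand in.

```bash
python3 -c "
from bench import hand_in;print(hand_in())"
```

```text
the job is handed in; nothing more can be done
None
```

The tub with glass is on the weighing plate, flat against the red backstop, and the job was handed in at about 15 s on the clock. It was the one at the yellow-dish end of the board.

**Which tub:** I nudged two of the three. The middle tub resisted with about 1 N, so it is empty. The yellow-dish end tub gave an unclear 2.4–4 N when nudged off-centre, but 6.4–7.9 N once pushed squarely from behind along the board. I did not nudge the third tub; it follows by elimination.

**The slide:** I pushed it on with the two fingertips held low against its back face. It met the backstop with about 11 N at the wrist, and then I backed the arm away.

**Last checks:**
- **Gap and angle:** from the close wrist picture, the gap to the backstop is about 0 mm and the tub is about 1° off parallel.
- **Position on the plate:** the pictures show it wholly on the plate and clear of the readout box.
- **Other tubs:** the last scene and side pictures show both standing flat on the board, well short of its edge. The middle one was shifted about 15 mm by the nudge.
- **Bystanders:** nothing else looked moved in the pictures, though I did not measure each one.
- **Disagreement:** the coarser side view put the tub centre about 4 mm short of where it should be. That is within that camera's error, and I trusted the wrist picture.
- **Not measured:** I had no direct reading of how far the plate is down. I inferred it from the push force.

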